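Fit the keyed shaft into the belt-drive pulley and hold it home

TASK

Take the keyed shaft (the one with the coupling clamped on its top) out of the shaft stand and fit it into the bore of the belt-drive pulley: lower it in, turn it until its key slips into the keyway, and push it on down against the preload spring until its collar sits flush on the pulley hub. Finish while still gripping the shaft and pressing it home, so that the grub screw can be tightened; do not let go. Never force it, and leave the plain shaft standing in the stand.

Things in the scene. Friction and masses are not known exactly. Their poses are not given: they have to be found in the camera images.
- keyed_shaft: Loose shaft, 0.2-0.35 kg, upright in a stand hole. Origin: centre of its lower tip; +z up the shaft; +x to its key. Pilot d 12, 0-22 mm above the tip; journal d 18, 22-50 (lower edge bevelled); collar d 34, 50-58; neck d 16, 58-66; round aluminium coupling d 29, 66-96 (top): grip it there, at any yaw. At the start the key points to -x within 0.6 rad.
- shaft_collar (a point): On the keyed shaft's axis, in the underside of its collar, 50 mm above its tip; axes as the shaft's. Key: 6 mm wide, 27 to 50 mm above the tip, out to 12.5 mm from the axis, its lowest 2 mm narrowed to 4.4 mm; a small dark screw head on the collar's rim marks its side. With the shaft home this point lies at hub_face.
- shaft_grip (a point): On the keyed shaft's axis at mid height of its coupling, 81 mm above its tip; axes as the shaft's.
- hub_face (a point): Centre of the bore's mouth in the flat top of the pulley hub (d 38), 75 mm above the counter; +z up; +x to the keyway, at the start -x in the world within 0.6 rad. Bore d 19.2, upright. Keyway 7.5 mm wide, 30 mm deep, floor 13.6 mm from the axis, open at the top. If the key stands on the face beside it, the collar is 23 mm above the face.
- drive_head: Belt-drive head, fixed: base plate 120 (x) x 110 (y) x 12 mm, grey housing to 44 mm, toothed pulley d 62 at 47-69 mm, hub to 75 mm. Origin: centre of the underside, under the pulley's axis. The pulley turns but is stiff (0.3 N m): it stays put while the shaft is turned lightly on it and follows once the key is in.
- preload_seat (a joint): How far the spring seat at the bottom of the bore is pressed down, m: 0 free (42 mm below hub_face), 0.008 with the shaft home, 0.010 at most. It pushes up with 5 N at 0 and 8.6 N at 0.008, more than the shaft's weight, so the shaft rises again unless held down.
- shaft_stand: Aluminium block on a steel foot plate, fixed, 78 (x) x 168 (y) x 30 mm, with two upright blind holes, d 13.2, 20 mm deep, at y = +40 and -40 mm. Origin: centre of the underside. A shaft in it has its tip 10 mm above the counter, so the keyed shaft's coupling spans 76-106 mm above the counter. Either shaft may be in either hole.
- plain_shaft: Loose plain shaft without key, collar or coupling, upright in the other hole: d 18, 80 mm long, with a 12 mm pilot below. Origin: centre of its lower tip. Stays where it is.
There are look-alikes about, which are no part of the job. What is shaped like the keyed_shaft but purple is not meant.

How it is judged:
On the way, in this order (a step that is already met when the one before it is completed fails the run):
1. the keyed shaft is lifted out of the stand (height (world z) of keyed_shaft above 0.05 m and contact force between the fingers and keyed_shaft above 1 N), for 0.2 s.
2. the shaft stands in the bore with its key at least 5 mm down in the keyway (z of shaft_collar in the frame of hub_face below 0.018 m and horizontal distance between keyed_shaft and hub_face below 0.004 m and angle between the x axis of keyed_shaft and the x axis of hub_face, either way round below 0.2 rad), for 0.1 s.
At the end, for the whole second after the job is handed in: The gripper still holds the keyed shaft (over 2 N) and presses it home: key in keyway (0.2 rad), upright (0.06 rad), centred (3 mm), collar within 1.5 mm of the hub face, spring seat pressed over 6.5 mm; the plain shaft still stands in its hole (10 mm, 0.2 rad) (z of shaft_collar in the frame of hub_face below 0.0015 m and horizontal distance between shaft_collar and hub_face below 0.003 m and angle between keyed_shaft's own z axis and vertical below 0.06 rad and angle between the x axis of keyed_shaft and the x axis of hub_face, either way round below 0.2 rad and value of joint preload_seat above 0.0065 m and contact force between the fingers and keyed_shaft above 2 N and distance of plain_shaft from where it was at the start of the episode below 0.01 m and angle between plain_shaft's own z axis and vertical below 0.2 rad); the arm keeps its last pose, push and grip.
It fails at once if the shaft is forced against the pulley or the spring seat with more than 60 N (contact force between keyed_shaft and drive_head above 60 N).
It fails at once if the plain shaft is pulled out of the stand (distance of plain_shaft from where it was at the start of the episode above 0.02 m).
It also fails if it takes over 48 s, if anything falls off the work surface, if the arm or the gripper's body presses on something with over 40 N, if the wrist force passes 120 N, or if a joint passes its speed limit or range.

ROBOT

A 6-joint arm with a two-finger parallel gripper is mounted at the origin on a cart in front of the work surface, level with it; the furniture and walls round the work are solid. World frame = base frame: x ahead of the robot, y to its left, z up, the work surface at z = 0. Lengths are in m, angles in rad, forces in N, time in s.
With the tool pointing down it reaches from about 0.375 to 0.9 m from the base axis. Payload 3.1 kg.
Tool frame: the origin (TCP) lies at the centre of the arm's flange, where the gripper is bolted on; the fingertips stand 182 mm ahead of it and the grasp point (between the pads) lies 164 mm ahead of it; z points along the fingers, y is the line along which they close (so a half turn about z gives the same grasp; the last joint's range is limited). The gripper opens to 87 mm and grips with 3 to 60 N. Pads are 19 mm wide; open, the fingers measure 117 mm over their backs; the gripper's body (75 mm by 190 mm) begins 51 mm behind the grasp point.
Start: joints at [0.946, 0.527, 1.433, -0, 1.181, -0.178], TCP at [0.27, 0.564, 0.405] pointing down, gripper open.
Joint ranges: [-3.08, 3.08], [-0.75, 2.2], [0.22, 2.44], [-1.43, 4.57], [0, 2.65], [-2.85, 2.85]. Speed limits (rad/s): [2.79, 2.79, 3.14, 3.14, 3.14, 3.14].

INTERFACE

Orientations are given as a unit quaternion [x, y, z, w].
In Python, from rig import * gives the robot as it stands.
- The arm moves only by the tool move_arm, never from a script. Its argument "commands" is a list that holds one entry, the list of rows, each a list of 6 numbers: the shift along the tool's x, y, z in units of 40 mm (1.0 is 40 mm), then the turn, a rotation vector about the tool's x, y, z in rad. A call has 1 to 12 rows; each row is the pose to reach, as a shift and turn from the pose commanded when the call began, along the tool's axes at that moment; what a row does not reach only later rows make up. A row lasts 1/8 s, in which the tool goes at most 62.5 mm and 10.7 degrees, less where a joint would pass 70% of its speed; a pose out of reach is approached as far as the arm can. A call with a gripper value outside its range is refused whole. "claw" is the closure, from -1 (fully open) to 1 (shut), so that 0 is half open, set as the call begins (left out, the last holds). The fingers move at their own pace and stop on an object; "squeeze" is the grip in N (left out, the last holds). Time passes only in rows, so rows that repeat a pose let the fingers close. It gives the time, the measured TCP pose, the force, the opening and the grip force at its end, in the units of the state.
- get_obs(): the state, without advancing time (a new reading comes with each control period).
- camera(name): name is "scene" or "top" or "wrist"; returns a dict with "pixels" (400x640x3 uint8, blue, green, red), "range_z" (400x640 float32, m along the optical axis (not along the pixel's ray), 0 where there is no reading), "camera_matrix" (3x3 intrinsics, pixels), "extrinsics" (4x4, takes a point from world to camera coordinates). Camera axes: x right, y up, looking along -z (the intrinsics and any distortion apply to the point x, -y, -z); pixel columns grow to the right and rows downward; lengths in m; the calibration is good to about 2 mm. A picture is of the moment at which its call begins.
- hand_in(): hands the job in; it is judged then, once.
The state is a dict: "time": time; "q": joint angles; "joint_velocities": joint speeds; "joint_torque": joint torques, N m; "position": TCP position; "tool_rot": TCP orientation; "ft_force": force on the tool from outside, world axes, zero at the start; "moment": the same for the moment, N m; "grip_width": finger opening in m; "grip_force": force on a finger pad.
Only numpy, scipy, OpenCV 4.12 (cv2) and the standard library are available. Lean on these libraries where they do the work, as an engineer would, in place of code of your own. Each camera call takes 0.05 s, during which the arm holds its last target. There are 200 camera calls.

## Working session

There is one attempt and no reset: what is moved stays moved. The work goes in short steps, Python scripts to look and compute and a tool call to move; the robot and the scene stay as the last step left them, time stands still between calls to the robot, and variables do not carry over. Pictures are saved under pics/ and viewed, at most 10 in all, crops included, and the job is handed in when it is done.

Besides the shell and the picture viewer there is one more tool, called after "Emit:" by a JSON object that holds its "fn" and its "kwargs". move_arm: Moves the arm, as the interface text tells. Its arguments: {"type":"object","properties":{"commands":{"type":"array","items":{"type":"array","items":{"type":"array","items":{"type":"number"}}}},"claw":{"type":"number"},"squeeze":{"type":"number"}},"required":["commands"]}

```bash
mkdir -p pics
cat > h.py <<'E'
from rig import *
import numpy as np, cv2
def proj(c,P):
    P=np.atleast_2d(P); E=np.array(c["extrinsics"]); q=P@E[:3,:3].T+E[:3,3]
    K=np.array(c["camera_matrix"]); q=q*[1,-1,-1]; u=q@K.T; return u[:,:2]/u[:,2:]
def ray(c,uv,z):
    E=np.array(c["extrinsics"]);K=np.array(c["camera_matrix"]);R=E[:3,:3];o=-R.T@E[:3,3]
    d=np.linalg.inv(K)@np.array([uv[0],uv[1],1.]); d=R.T@(d*[1,-1,-1]); return o+d*(z-o[2])/d[2]
def cloud(c):
    E=np.array(c["extrinsics"]);K=np.array(c["camera_matrix"]);r=c["range_z"]
    v,u=np.mgrid[:r.shape[0],:r.shape[1]]
    p=np.stack([(u-K[0,2])/K[0,0]*r,-(v-K[1,2])/K[1,1]*r,-r],-1)
    w=(p-E[:3,3])@E[:3,:3]; w[r<=0]=np.nan; return w
E
python3 - <<'E'
from h import *
s=camera("scene");t=camera("top")
cv2.imwrite("pics/scene1.png",s["pixels"]);cv2.imwrite("pics/top1.png",t["pixels"])
for n,c in(("s",s),("t",t)): np.savez(n+".npz",**{k:np.array(v) for k,v in c.items()})
o=get_obs();print(o["time"],o["position"],o["tool_rot"],o["ft_force"])
E
```

```text
0.1 [0.26984127 0.56340586 0.40388214] [ 2.21538179e-01  9.75151229e-01 -8.85652037e-04 -3.62163986e-04] [-0.93608712 -0.1540201  -0.15617472]
```

View pics/scene1.png

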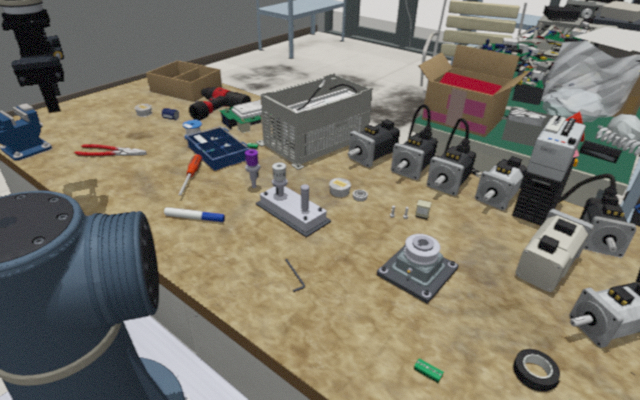

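View pics/top1.png

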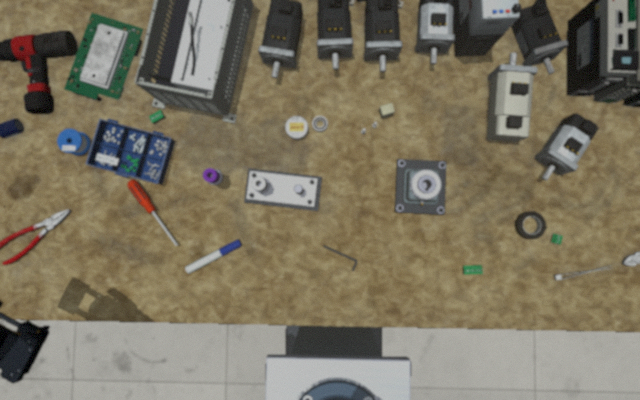

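Scene view: the keyed shaft, with a silver coupling, is in the stand at (279,178). The plain shaft is at (305,198), the purple look-alike at (252,165) and the drive head at (423,245). In the top view these are at (261,186), (299,190), (211,176) and (427,184). I choose the silver one with the collar and check it in a close crop.

Run:
```python
from h import *
s=dict(np.load("s.npz"));t=dict(np.load("t.npz"))
a=cv2.resize(s["pixels"][150:240,240:340],None,fx=4,fy=4,interpolation=3)
b=cv2.resize(t["pixels"][150:240,235:335],None,fx=4,fy=4,interpolation=3)
cv2.imwrite("pics/crop1.png",np.hstack([a,b]))
W=cloud(t)
def top(box,z0,z1):
    x0,x1,y0,y1=box;w=W[y0:y1,x0:x1].reshape(-1,3);m=(w[:,2]>z0)&(w[:,2]<z1);w=w[m]
    (cx,cy),r=cv2.minEnclosingCircle(w[:,:2].astype(np.float32)); print(len(w),np.median(w,0),(cx,cy,r),w[:,2].max())
top((245,280,165,205),.09,.12)   # coupling
top((285,320,170,210),.07,.12)   # plain
top((395,450,155,215),.070,.09)  # hub
top((395,450,155,215),.045,.09)
top((240,325,160,212),.025,.034)
E=t["extrinsics"];print("topcam",-E[:3,:3].T@E[:3,3])
for c,uv,z in((t,(261,186),.106),(t,(427,184),.075)):print(ray(c,uv,z))
```

```text
161 [0.52739024 0.1702688  0.10694852] (0.5276731848716736, 0.171237513422966, 0.014733212999999523) 0.11105269061979349
66 [0.51956066 0.09065148 0.09079372] (0.5198100209236145, 0.09146291762590408, 0.008816457353532314) 0.09534851056874641
380 [ 0.53375878 -0.17355577  0.07317284] (0.5346164703369141, -0.175277441740036, 0.03080795146524906) 0.07980893524250066
756 [ 0.53358961 -0.17238129  0.07001496] (0.5337668657302856, -0.17500805854797363, 0.04088135063648224) 0.07980893524250066
1462 [0.52174827 0.12513411 0.03109514] (0.5245619416236877, 0.13253547251224518, 0.08027098327875137) 0.03399045931610431
topcam [0.44137091 0.02556337 1.0358839 ]
[0.52134667 0.16488192 0.106     ]
[ 0.53317042 -0.17746245  0.075     ]
```

View pics/crop1.png

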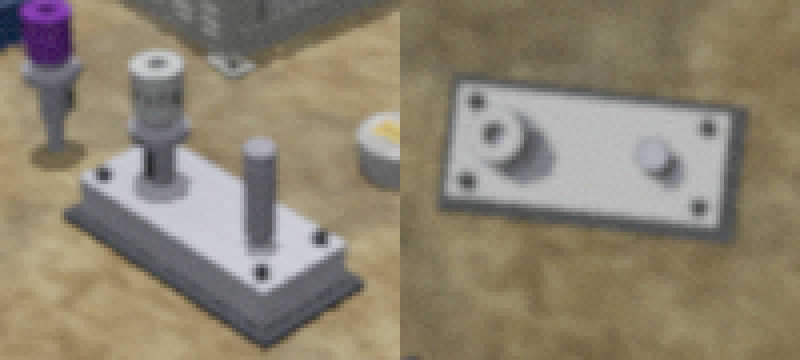

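Crop: the left shaft (131,90) has the silver coupling, the collar and a dark key on the near side, so it is the right one; the purple one (45,60) stands outside the stand. I move above it.

Emit:
{"fn": "move_arm", "kwargs": {"commands": [[[-10.0, -6.1, 1.0, 0, 0, 0], [-10.0, -6.1, 1.0, 0, 0, 0], [-10.0, -6.1, 1.0, 0, 0, 0], [-10.0, -6.1, 1.0, 0, 0, 0], [-10.0, -6.1, 1.0, 0, 0, 0], [-10.0, -6.1, 1.0, 0, 0, 0], [-10.0, -6.1, 1.0, 0, 0, 0], [-10.0, -6.1, 1.0, 0, 0, 0], [-10.0, -6.1, 1.0, 0, 0, 0], [-10.0, -6.1, 1.0, 0, 0, 0], [-10.0, -6.1, 1.0, 0, 0, 0]]], "claw": -1}}

```text
time: 1.48
position: [0.5244, 0.1719, 0.3647]
tool_rot: [0.221, 0.975, -0.0, -0.0]
ft_force: [-0.3, 0.7, 0.8]
grip_width: 0.087
grip_force: 0.0
```

Run:
```python
from h import *
o=get_obs();print(o["time"],o["position"],o["tool_rot"],o["q"],o["ft_force"])
c=camera("wrist");np.savez("w.npz",**{k:np.array(v) for k,v in c.items()})
cv2.imwrite("pics/w1.png",c["pixels"])
print(proj(c,[[.527,.171,.106],[.52,.091,.092]]))
W=cloud(c).reshape(-1,3)
for x,y,z0,z1 in((.527,.171,.098,.115),(.52,.091,.085,.1)):
    m=(abs(W[:,0]-x)<.03)&(abs(W[:,1]-y)<.03)&(W[:,2]>z0)&(W[:,2]<z1);w=W[m]
    if len(w): print(len(w),np.median(w,0),cv2.minEnclosingCircle(w[:,:2].astype(np.float32)))
```

```text
1.475 [0.52444696 0.17187411 0.36473425] [ 2.20687518e-01  9.75344491e-01 -1.13529662e-05 -3.79304779e-04] [ 1.14134481e-01  4.81609230e-01  1.65875620e+00  2.71993151e-04
  1.00195077e+00 -1.01176978e+00] [-0.30735533  0.7297577   0.79725952]
[[321.64659865 209.48353009]
 [228.56258392 237.27051489]]
1084 [0.52474802 0.16755743 0.10658601] ((0.5257433652877808, 0.1671396940946579), 0.01480460911989212)
202 [0.51306727 0.09167451 0.09008758] ((0.5171993970870972, 0.08799275755882263), 0.009114396758377552)
```

View pics/w1.png

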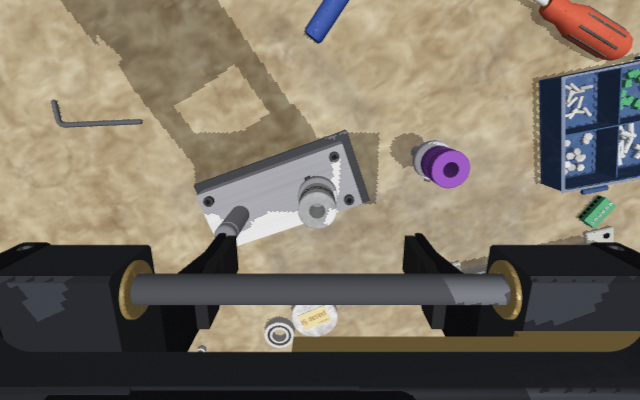

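The view shows the coupling top at (317,211), between the fingers' line, and the plain shaft at (235,222). Going down.

Emit:
{"fn": "move_arm", "kwargs": {"commands": [[[-0.08, -0.05, 1.3, 0, 0, 0], [-0.08, -0.05, 2.0, 0, 0, 0], [-0.08, -0.05, 2.72, 0, 0, 0], [-0.08, -0.05, 2.72, 0, 0, 0]]]}}

```text
time: 2.02
position: [0.5261, 0.1684, 0.2543]
tool_rot: [0.221, 0.975, -0.001, -0.002]
ft_force: [0.6, -0.3, -0.1]
grip_width: 0.0866
grip_force: 0.0
```

Emit:
{"fn": "move_arm", "kwargs": {"commands": [[[0, 0, 0, 0, 0, 0], [0, 0, 0, 0, 0, 0], [0, 0, 0, 0, 0, 0], [0, 0, 0, 0, 0, 0], [0, 0, 0, 0, 0, 0], [0, 0, 0, 0, 0, 0], [0, 0, 0, 0, 0, 0], [0, 0, 0, 0, 0, 0]]], "claw": 1, "squeeze": 40}}

```text
time: 3.02
position: [0.5274, 0.1676, 0.2559]
tool_rot: [0.222, 0.975, 0.0, 0.0]
ft_force: [-0.5, -0.6, 0.3]
grip_width: 0.0279
grip_force: 40.0
```

Emit:
{"fn": "move_arm", "kwargs": {"commands": [[[0, 0, -0.4, 0, 0, 0], [0, 0, -1.0, 0, 0, 0], [0, 0, -2.0, 0, 0, 0], [0, 0, -3.0, 0, 0, 0], [0, 0, -3.0, 0, 0, 0], [0, 0, -3.0, 0, 0, 0]]]}}

```text
time: 3.78
position: [0.5265, 0.1675, 0.3754]
tool_rot: [0.222, 0.975, -0.0, -0.001]
ft_force: [-0.5, -0.2, -3.5]
grip_width: 0.0282
grip_force: 40.0
```

Run:
```python
from h import *
o=get_obs();print(o["time"],o["position"],o["q"],o["ft_force"],o["grip_width"])
c=camera("wrist");cv2.imwrite("pics/w2.png",c["pixels"][100:400,200:440].repeat(2,0).repeat(2,1))
s=camera("scene");np.savez("s2.npz",**{k:np.array(v) for k,v in s.items()})
p=o["position"]-np.array([0,0,.164]); print(proj(c,[p])-[200,100],proj(s,[p,p-[0,0,.081]]))
u,v=proj(s,[p-[0,0,.04]])[0].astype(int)
print(u,v);cv2.imwrite("pics/s2.png",cv2.resize(s["pixels"][v-40:v+40,u-50:u+50],None,fx=6,fy=6,interpolation=3))
```

```text
3.775 [0.52650311 0.16747887 0.37542121] [ 1.05713690e-01  4.68078667e-01  1.64639699e+00 -1.04681091e-04
  1.02916377e+00 -1.01829870e+00] [-0.46001278 -0.19644581 -3.51939333] 0.028205624491176355
[[122.32320053 166.18540099]] [[277.59003853 120.41611135]
 [278.81397528 155.48148317]]
278 138
```

View pics/s2.png

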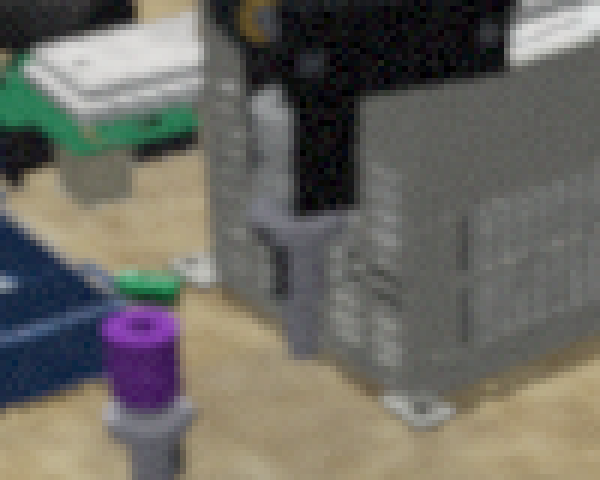

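The shaft hangs upright, with the dark key at crop (282,270), left of the axis at 300. Now transport it over the pulley.

Emit:
{"fn": "move_arm", "kwargs": {"commands": [[[-3.86, -7.66, 0, 0, 0, 0], [-3.86, -7.66, 0, 0, 0, 0], [-3.86, -7.66, 0, 0, 0, 0], [-3.86, -7.66, 0, 0, 0, 0], [-3.86, -7.66, 0, 0, 0, 0], [-3.86, -7.66, 0, 0, 0, 0], [-3.86, -7.66, 0, 0, 0, 0], [-3.86, -7.66, 0, 0, 0, 0], [-3.86, -7.66, 0, 0, 0, 0]]]}}

```text
time: 5.0
position: [0.534, -0.1741, 0.3753]
tool_rot: [0.221, 0.975, 0.0, -0.001]
ft_force: [-0.5, 1.0, -2.5]
grip_width: 0.0281
grip_force: 40.0
```

Run:
```python
from h import *
o=get_obs();print(o["time"],o["position"],o["q"],o["ft_force"],o["grip_width"])
c=camera("wrist");np.savez("w3.npz",**{k:np.array(v) for k,v in c.items()})
p=o["position"]-np.array([0,0,.164]);q=p*[1,1,0]
P=[p-[0,0,.031],p-[0,0,.081],[.5335,-.1755,.075]]
uv=proj(c,P);print(uv)
u,v=uv[1].astype(int);x0=max(u-75,0);y0=max(0,min(v-75,280));print(x0,y0)
a=cv2.resize(c["pixels"][y0:y0+120,x0:x0+150],None,fx=5,fy=5,interpolation=3)
cv2.imwrite("pics/w3.png",a[:600,:800])
```

```text
5.0 [ 0.53398789 -0.17405354  0.37532442] [-5.14095847e-01  4.79684636e-01  1.62393010e+00  3.04558538e-04
  1.04001708e+00 -1.63985798e+00] [-0.45697502  1.0006018  -2.46157601] 0.028053082544852333
[[321.49171334 240.41960362]
 [321.15136126 212.32920322]
 [319.14864595 192.26351985]]
246 137
```

View pics/w3.png

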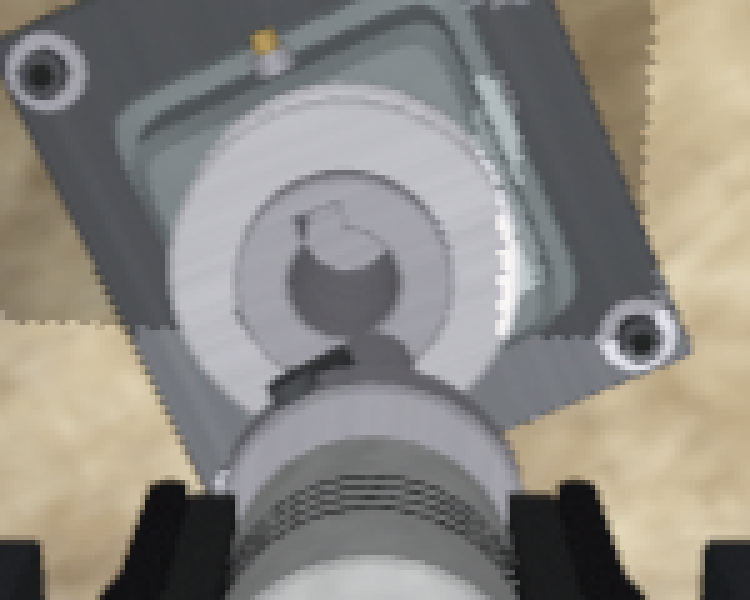

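Wrist crop: hub centre is about (343,280) with the keyway up-left at (318,213). The dark rim screw is at about (290,388) and the dark key at about (335,357). Casting rays.

Run:
```python
from h import *
c=dict(np.load("w3.npz"))
px=lambda a:((a[0]+.5)/5-.5+246,(a[1]+.5)/5-.5+137)
tcp=np.array([.53399,-.17405,.37532]);ax=tcp[:2];tip=tcp[2]-.245
hub=[ray(c,px(a),.075)[:2] for a in((235,285),(452,285),(343,170),(270,368),(265,207),(422,207))]
A=np.array(hub);M=np.c_[2*A,np.ones(len(A))];s=np.linalg.lstsq(M,(A**2).sum(1),rcond=None)[0]
cen=s[:2];print("hub",cen,np.sqrt(s[2]+cen@cen),np.linalg.norm(A-cen,axis=1))
deg=lambda d:(np.linalg.norm(d)*1e3,np.degrees(np.arctan2(d[1],d[0]))%360)
for n,a in(("floorL",(293,218)),("floorR",(340,201)),("mouthL",(303,243)),("mouthR",(348,225)),("boretop",(385,247)),("boreL",(288,285)),("boreR",(400,285)),("boreB",(343,338))): 
    print(n,deg(ray(c,px(a),.075)[:2]-cen))
for n,a,z in(("screw",(290,388),.054),("key?",(335,357),.027),("key0",(325,362),.027),("key1",(352,350),.027),("lump",(290,385),.027),("lumpL",(270,390),.027),("tip",(380,340),0)):
    print(n,deg(ray(c,px(a),tip+z)[:2]-ax))
# left/right collar & tip check
for a in((228,475),(521,475)):print(ray(c,px(a),tip+.058)[:2]-ax)
```

```text
hub [ 0.53254746 -0.17983513] 0.01926463240954505 [0.01860407 0.01887404 0.02000329 0.0199157  0.01893523 0.01921213]
floorL (np.float64(14.400785163317831), np.float64(190.29751353747616))
floorR (np.float64(14.643154376433188), np.float64(155.98632377146933))
mouthL (np.float64(9.945564411842682), np.float64(197.3933039627761))
mouthR (np.float64(10.489186389791167), np.float64(149.23640296096752))
boretop (np.float64(9.813196593576565), np.float64(106.49902771518178))
boreL (np.float64(9.452219138153007), np.float64(245.55591635392153))
boreR (np.float64(9.893888201676036), np.float64(63.37881632670329))
boreB (np.float64(9.755172911541933), np.float64(334.4653988094994))
screw (np.float64(19.473256447215995), np.float64(184.17517367636273))
key? (np.float64(12.98186279245103), np.float64(179.05910871965796))
key0 (np.float64(12.984400083173043), np.float64(185.24455507110946))
key1 (np.float64(13.131064415926753), np.float64(169.00917266437276))
lump (np.float64(13.70797506958235), np.float64(207.95090291671235))
lumpL (np.float64(15.456132193557696), np.float64(215.42764450415478))
tip (np.float64(5.705880465541298), np.float64(151.39040909215487))
[-0.01464333 -0.01094404]
[-0.00117369  0.01721827]
```

Emit:
{"fn": "move_arm", "kwargs": {"commands": [[[-0.04, -0.12, 0, 0, 0, 0.12], [-0.04, -0.12, 0.5, 0, 0, 0.12], [-0.04, -0.12, 1.0, 0, 0, 0.12], [-0.04, -0.12, 1.4, 0, 0, 0.12], [-0.04, -0.12, 1.6, 0, 0, 0.12], [-0.04, -0.12, 1.75, 0, 0, 0.12], [-0.04, -0.12, 1.75, 0, 0, 0.12], [-0.04, -0.12, 1.75, 0, 0, 0.12]]]}}

```text
time: 6.05
position: [0.5338, -0.1806, 0.3064]
tool_rot: [0.28, 0.96, -0.0, 0.001]
ft_force: [-0.2, -0.3, -2.9]
grip_width: 0.0278
grip_force: 40.0
```

Run:
```python
from h import *
o=get_obs();print(o["time"],o["position"],o["tool_rot"],o["ft_force"],o["moment"])
c=camera("wrist");np.savez("w4.npz",**{k:np.array(v) for k,v in c.items()})
s=camera("scene");np.savez("s4.npz",**{k:np.array(v) for k,v in s.items()})
E=s["extrinsics"];print("scenecam",-E[:3,:3].T@E[:3,3])
p=o["position"]-np.array([0,0,.164]);print(proj(s,[p-[0,0,.031],p-[0,0,.054],[.5332,-.179,.075]]))
u,v=proj(s,[[.5332,-.179,.085]])[0].astype(int);print(u-40,v-40)
a=cv2.resize(s["pixels"][v-40:v+40,u-40:u+40],(480,480),interpolation=3)
print(proj(c,[p-[0,0,.031],[.5332,-.179,.075]]))
b=cv2.resize(c["pixels"][145:225,261:381],None,fx=4,fy=4,interpolation=3)
cv2.imwrite("pics/c4.png",np.hstack([a[:480,:320] if 0 else cv2.resize(a,(320,320)),b[:320]]))
```

```text
6.05 [ 0.53376591 -0.18061717  0.3064248 ] [ 2.79632757e-01  9.60106878e-01 -1.39535175e-04  5.32789113e-04] [-0.22571057 -0.31775412 -2.93440566] [0.0012154  0.01803767 0.00250165]
scenecam [-0.0727681  -0.40524813  0.58995225]
[[427.11442696 225.81161884]
 [425.07956177 235.90040262]
 [422.97182757 241.42270207]]
383 197
[[321.27587047 239.19264449]
 [322.66093904 215.63723475]]
```

View pics/c4.png

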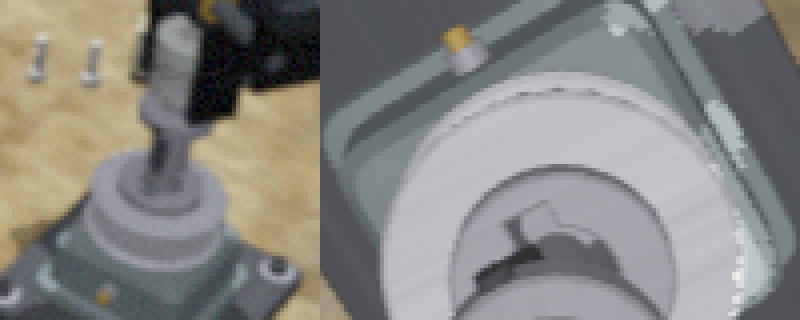

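Left (scene crop): the shaft is upright over the hub, pilot in the bore. Right (wrist crop): keyway floor at about (505,220)–(548,202), key and screw dark at (475,275)–(545,250). Measuring the hub a second time.

Run:
```python
from h import *
c=dict(np.load("w4.npz"))
px=lambda a:((a[0]-320+.5)/4-.5+261,(a[1]+.5)/4-.5+145)
tcp=np.array([.53377,-.18062,.30642]);ax=tcp[:2];tip=tcp[2]-.245
A=np.array([ray(c,px(a),.075)[:2] for a in((450,270),(676,270),(563,165),(480,202),(645,202))])
M=np.c_[2*A,np.ones(len(A))];s=np.linalg.lstsq(M,(A**2).sum(1),rcond=None)[0];cen=s[:2]
print("hub",cen,np.sqrt(s[2]+cen@cen))
deg=lambda d:(np.linalg.norm(d)*1e3,np.degrees(np.arctan2(d[1],d[0]))%360)
for a in((505,220),(548,202),(518,248),(557,222)):print(deg(ray(c,px(a),.075)[:2]-cen))
for n,a,z in(("screw",(488,276),.054),("keyR",(545,248),.027),("keyL",(512,256),.027)):print(n,deg(ray(c,px(a),tip+z)[:2]-ax))
g=c["pixels"];W=cloud(c).reshape(-1,3);m=(abs(W[:,2]-.075)<.0025)&(np.hypot(*(W[:,:2]-cen).T)<.022);print(m.sum())
print("pos",get_obs()["position"])
```

```text
hub [ 0.53148525 -0.17896135] 0.018677826310553973
(np.float64(13.509888180082918), np.float64(192.0406603766391))
(np.float64(12.918523239068909), np.float64(158.32041024008606))
(np.float64(8.819287269199902), np.float64(204.39163778343539))
(np.float64(9.333625536062288), np.float64(153.39121012584502))
screw (np.float64(19.342220663951156), np.float64(178.7719058894054))
keyR (np.float64(12.184830345515481), np.float64(160.00180483030124))
keyL (np.float64(13.128008123526802), np.float64(183.65319443780606))
966
pos [ 0.53374418 -0.18062302  0.30650409]
```

Emit:
{"fn": "move_arm", "kwargs": {"commands": [[[0.04, 0.02, 0, 0, 0, 0], [0.04, 0.02, 0.1, 0, 0, 0], [0.04, 0.02, 0.2, 0, 0, 0], [0.04, 0.02, 0.24, 0, 0, 0], [0.04, 0.02, 0.28, 0, 0, 0], [0.04, 0.02, 0.28, 0, 0, 0]]]}}

```text
time: 6.9
position: [0.5328, -0.1791, 0.2946]
tool_rot: [0.28, 0.96, -0.0, 0.0]
ft_force: [1.0, -0.8, -3.4]
grip_width: 0.0277
grip_force: 40.0
```

Emit:
{"fn": "move_arm", "kwargs": {"commands": [[[0, 0, 0.03, 0, 0, 0], [0, 0, 0.06, 0, 0, 0], [0, 0, 0.08, 0, 0, 0], [0, 0, 0.08, 0, 0, 0]]]}}

```text
time: 7.4
position: [0.5328, -0.1791, 0.2916]
tool_rot: [0.28, 0.96, -0.0, 0.0]
ft_force: [1.2, -0.8, -2.5]
grip_width: 0.0279
grip_force: 40.0
```

Emit:
{"fn": "move_arm", "kwargs": {"commands": [[[0, 0, 0.03, 0, 0, 0], [0, 0, 0.06, 0, 0, 0], [0, 0, 0.06, 0, 0, 0]]]}}

```text
time: 7.78
position: [0.5327, -0.179, 0.2891]
tool_rot: [0.28, 0.96, -0.0, 0.0]
ft_force: [1.9, -1.1, -2.1]
grip_width: 0.0283
grip_force: 40.0
```

Emit:
{"fn": "move_arm", "kwargs": {"commands": [[[0, 0, 0.04, 0, 0, 0], [0, 0, 0.08, 0, 0, 0], [0, 0, 0.12, 0, 0, 0], [0, 0, 0.15, 0, 0, 0], [0, 0, 0.15, 0, 0, 0]]]}}

```text
time: 8.4
position: [0.5327, -0.179, 0.283]
tool_rot: [0.28, 0.96, -0.0, 0.0]
ft_force: [1.8, -2.9, -3.0]
grip_width: 0.0281
grip_force: 40.0
```

Emit:
{"fn": "move_arm", "kwargs": {"commands": [[[0, -0.01, 0.05, 0, 0, 0], [0, -0.01, 0.1, 0, 0, 0], [0, -0.01, 0.15, 0, 0, 0], [0, -0.01, 0.2, 0, 0, 0], [0, -0.01, 0.24, 0, 0, 0], [0, -0.01, 0.24, 0, 0, 0]]]}}

```text
time: 9.15
position: [0.5327, -0.1793, 0.2739]
tool_rot: [0.28, 0.96, -0.0, 0.001]
ft_force: [3.1, -1.4, 4.0]
grip_width: 0.0281
grip_force: 40.0
```

Emit:
{"fn": "move_arm", "kwargs": {"commands": [[[0, 0, 0.02, 0, 0, 0], [0, 0, 0.04, 0, 0, 0], [0, 0, 0.06, 0, 0, 0], [0, 0, 0.06, 0, 0, 0]]]}}

```text
time: 9.65
position: [0.5327, -0.1794, 0.2716]
tool_rot: [0.28, 0.96, -0.0, 0.001]
ft_force: [2.5, -0.3, 5.1]
grip_width: 0.0278
grip_force: 40.0
```

Emit:
{"fn": "move_arm", "kwargs": {"commands": [[[0, 0, 0.01, 0, 0, 0], [0, 0, 0.02, 0, 0, 0], [0, 0, 0.03, 0, 0, 0], [0, 0, 0.03, 0, 0, 0]]]}}

```text
time: 10.15
position: [0.5327, -0.1794, 0.271]
tool_rot: [0.28, 0.96, -0.0, 0.001]
ft_force: [1.6, -0.4, 9.9]
grip_width: 0.0281
grip_force: 40.0
```

Emit:
{"fn": "move_arm", "kwargs": {"commands": [[[0, 0, 0.01, 0, 0, 0], [0, 0, 0.02, 0, 0, 0], [0, 0, 0.02, 0, 0, 0], [0, 0, 0.02, 0, 0, 0]]]}}

```text
time: 10.65
position: [0.5327, -0.1794, 0.2709]
tool_rot: [0.28, 0.96, -0.0, 0.001]
ft_force: [0.8, 0.7, 13.0]
grip_width: 0.028
grip_force: 40.0
```

Run:
```python
from h import *
o=get_obs();print(o["position"],o["ft_force"],o["moment"],o["grip_force"])
c=camera("wrist");s=camera("scene")
a=cv2.resize(s["pixels"][197:277,383:463],(400,400),interpolation=3)
b=cv2.resize(c["pixels"][145:245,271:371],(400,400),interpolation=3)
cv2.imwrite("pics/c5.png",np.hstack([a,b]))
```

```text
[ 0.53270054 -0.1793519   0.2708867 ] [ 0.84146244  0.67363957 12.98339771] [ 0.0624228  -0.08496957 -0.02556142] 39.992240611463785
```

View pics/c5.png

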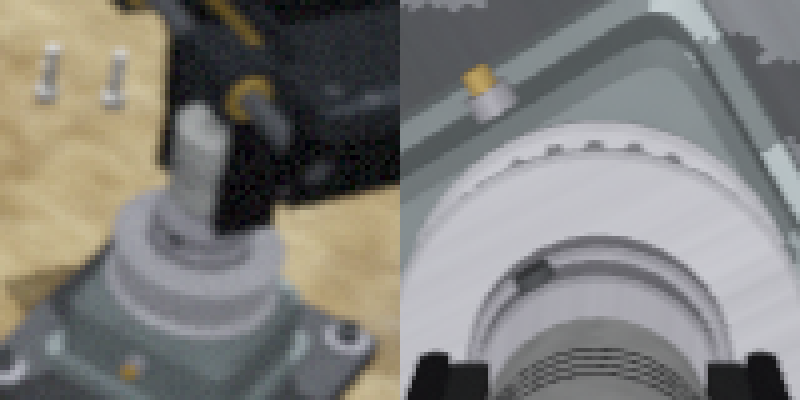

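The collar sits flush on the hub, with the screw at (533,272) over the keyway. Height has stopped at the computed home value and the force rises stiffly to about 13 N.

```bash
python3 -c "
from rig import *
print(hand_in())"
```

```text
the job is handed in; nothing more can be done
None
```

The keyed shaft is in the pulley bore with its key in the keyway and its collar flush on the hub; I handed the job in still gripping at 40 N and pressing with about 13 N, and the hand-in returned no verdict.

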